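# Laying the side board next to the grinding slab

## Task

Lay out the long wooden board for after the grinding: stand the green glass bowl in the centre of the cork trivet and cover it with the aluminium lid, knob up and centred, and put the orange tiffin box flat in the middle of the board, half-way between the trivet and the yellow tin, its long side along the board. Lower the wooden pestle, thick foot first, into the yellow tin, which is filled to an unknown height: feel for the contact, do not ram it or drop it, and leave it standing there. Leave the steel tumbler and the terracotta jar where they are, upright, and let go of everything.

Things in the scene. Friction and masses are not known exactly. Their poses are not given: they have to be found in the camera images.
- bowl_mid (a point): Green glass bowl, loose, 110 g or so: open, round, 60 mm across the rim, 45 mm tall, wall 4 mm; the sides are nearly upright (58 mm across at 12 mm above its underside, 60 mm at the rim), the foot is 44 mm across. Starts upright on the counter. The point is its centre, on the axis, 22.5 mm above its underside; z is up along the axis.
- lid_mid (a point): Aluminium lid, loose, about 60 g: flat round disc 76 mm across and 4 mm thick, with a black round knob in the middle (22 mm across from 10 mm to 36 mm above the underside, on a 14 mm stem). Starts flat on the counter, knob up. The point is on its axis, in the knob, 18 mm above its underside; z is up through the knob. It just lies on the bowl's rim; it has no locating lip.
- tiffin_mid (a point): Closed tiffin box of orange plastic (lid orange too and fixed on, small white clips at both ends), loose, about 220 g: 102 mm long (x), 62 mm wide (y; the body below the lid 60 mm), 50 mm tall. Starts upright on the counter. The point is its centre, 25 mm above its underside; x is along the long side, z up.
- pestle_mid (a point): Pestle of pale wood, loose, about 70 g: round, 130 mm tall, standing upright on its flat foot (30 mm across); waist 22 mm across; its straight top grip is 26 mm across from 94 mm to 126 mm above the foot. The point is its centre, 65 mm above the foot; z is along the axis, up.
- trivet: Round cork trivet, 90 mm across, 6 mm thick, fixed on top of the board near one end (either end), 130 mm from the board's middle. Origin: centre of its underside (its top is 6 mm above it); z up.
- tin: Opaque yellow tin, round and open at the top, 84 mm across outside, 76 mm inside, 90 mm tall, fixed on top of the board near the other end, 130 mm from the board's middle. It holds a stack of flat cork discs; the flat top of the stack lies at an unknown height, between 25 mm and 60 mm above the tin's underside (so 30 to 65 mm below the rim), and is firm. Origin: centre of its underside; z up.
- board: Long dark wooden board, 380 mm long (y), 120 mm wide (x), 12 mm thick, fixed flat on the counter. Origin: centre of its underside, so also the point midway between trivet and tin; its top is 12 mm above it; y is along the long side, z up.
- tumbler: Bystander, loose: open steel tumbler, 68 mm across the rim, 100 mm tall, upright. Origin: centre of its underside; z up.
- jar: Bystander, loose: round terracotta jar, 90 mm across, 85 mm tall, upright. Origin: centre of its underside; z up.
- slab: Bystander, fixed: dark granite grinding slab, 380 mm (x) by 220 mm (y) by 55 mm tall, on the left of the counter, with its 300 mm long, 58 mm thick stone roller lying across it along y (top of the roller 112 mm above the counter). Origin: centre of its underside; z up.
Mind the look-alikes: they are no part of the job. Leave any blue or turquoise look-alike of the part that bears lid_mid alone.

How it is judged (in metres and radians):
At the end, for the whole second after the job is handed in: Bowl upright on the trivet, centred within 12 mm; lid flat on its rim, knob up, within 12 mm; tiffin box flat on the board within 15 mm of its middle, long side along it within 0.2 rad; pestle foot down in the tin, centre within 35 mm of its axis, leaning under 0.5 rad; all four at rest (horizontal distance between bowl_mid and trivet below 0.012 m and z of bowl_mid in the frame of trivet between 0.024 and 0.033 m and angle between each of bowl_mid, lid_mid, tiffin_mid's own z axis and vertical below 0.1 rad and horizontal distance between lid_mid and bowl_mid below 0.012 m and z of lid_mid in the frame of bowl_mid between 0.035 and 0.046 m and horizontal distance between tiffin_mid and board below 0.015 m and z of tiffin_mid in the frame of board between 0.032 and 0.042 m and angle between the x axis of tiffin_mid and the y axis of board, either way round below 0.2 rad and horizontal distance between pestle_mid and tin below 0.035 m and z of pestle_mid in the frame of tin between 0.07 and 0.14 m and angle between pestle_mid's own z axis and vertical below 0.5 rad and linear speed of each of bowl, lid, tiffin, pestle below 0.02 m/s); the robot touches nothing.
It fails at once if the steel tumbler is shifted by more than 20 mm or tipped (distance of tumbler from where it was at the start of the episode above 0.02 m or angle between tumbler's own z axis and vertical above 0.3 rad).
It fails at once if the terracotta jar is shifted by more than 20 mm or tipped (distance of jar from where it was at the start of the episode above 0.02 m or angle between jar's own z axis and vertical above 0.3 rad).
It fails at once if the pestle is dropped into the tin (moves faster than 0.5 m/s while its foot is below the rim) (horizontal distance between pestle_mid and tin below 0.035 m and z of pestle_mid in the frame of tin below 0.15 m and linear speed of pestle above 0.5 m/s).
It fails at once if the pestle is rammed against the tin or its contents with more than 50 N (contact force between pestle and tin above 50 N).
It also fails if it takes over 131 s, if anything falls off the work surface, if the arm or the gripper's body presses on something with over 40 N, if the wrist force passes 120 N, or if a joint passes its speed limit or range.

## Robot

A 6-joint arm with a two-finger parallel gripper is mounted at the origin on the work surface. World frame = base frame: x ahead of the robot, y to its left, z up, the work surface at z = 0. Lengths are in mm, angles in rad, forces in N, time in s.
With the tool pointing down it reaches from about 350 to 975 mm from the base axis. Payload 7.1 kg.
Tool frame: the origin (TCP) lies at the very end of the fingers, on their centre line; the grasp point (between the pads) lies 19 mm behind it; y points along the fingers, z is the direction in which the jaws open and shut, and the axes are right-handed (so a half turn about y gives the same grasp; the last joint's range is limited). The gripper opens to 88 mm and grips with 3 to 60 N. Pads are 20 mm wide; open, the fingers measure 115 mm over their backs; the gripper's body (75 mm by 178 mm) begins 61 mm behind the grasp point.
Start: joints at [1.151, 0.423, 1.63, -0, 1.089, -0.019], TCP at [243.815, 575.464, 222.675] pointing down, gripper open.
Joint ranges: [-3, 3], [-0.9, 2.11], [0.09, 2.58], [-1.31, 4.45], [0.11, 2.69], [-2.54, 2.54]. Speed limits (rad/s): [2.39, 2.39, 3.01, 3.14, 3.14, 3.14].

## Interface

Orientations are given as a rotation vector (axis times angle).
In Python, from workcell import ctrl gives the robot as it stands.
- The arm moves only by the shell command python3 -m jog 'ROWS'. ROWS is JSON, a list of rows, each a list of 3 entries, a list of its own where there are three numbers: the opening, from 0 (shut) to 1 (fully open), then the shift along the tool's x, y, z in cm, then the turn, a rotation vector about the tool's x, y, z in rad. In form: [[claw, [dx, dy, dz], [wx, wy, wz]], ...]. A call has 1 to 8 rows; each row is the pose to reach, as a shift and turn from the pose commanded when the call began, along the tool's axes at that moment; what a row does not reach only later rows make up. A row lasts 1/10 s, in which the tool goes at most 50 mm and 8.59 degrees, less where a joint would pass 70% of its speed; a pose out of reach is approached as far as the arm can. A call with a gripper value outside its range is refused whole. The fingers move at their own pace and stop on an object; the grip force is fixed at half the most. Time passes only in rows, so rows that repeat a pose let the fingers close. It gives the time, the measured TCP pose, the force and the opening at its end, in the units of the state.
- ctrl.get_obs(): the state, without advancing time (a new reading comes with each control period).
- ctrl.get_image(name): name is "side" or "top"; returns a dict with "color" (400x640x3 uint8, red, green, blue), "z_map" (400x640 float32, mm along the optical axis (not along the pixel's ray), 0 where there is no reading), "fx", "fy", "cx", "cy" (pixels), "pose" (4x4, takes a point from camera to world coordinates). Camera axes: x right, y down, z forward; pixel columns grow to the right and rows downward; lengths in mm; the calibration is good to about 2 mm. A picture is of the moment at which its call begins.
- ctrl.close_job(): hands the job in, once; it reports no verdict.
The state is a dict: "t": time; "qpos": joint angles; "qvel": joint speeds; "joint_torque": joint torques, N m; "ee_pos": TCP position; "orientation": TCP orientation; "ft_force": force on the tool from outside, world axes, zero at the start; "moment": the same for the moment, N m; "width": finger opening in mm.
Only numpy, scipy, OpenCV 4.12 (cv2) and the standard library are available. Lean on these libraries where they do the work, as an engineer would, in place of code of your own. Each camera call takes 0.05 s, during which the arm holds its last target.

## Working session

There is one attempt and no reset: what is moved stays moved. The work goes in short steps, Python scripts to look and compute and a shell command to move; the robot and the scene stay as the last step left them, time stands still between calls to the robot, and variables do not carry over. Pictures are saved under pics/ and viewed, and the job is handed in when it is done.

```bash
ls; mkdir -p pics; python3 - <<'E'
from workcell import ctrl
import cv2
print(ctrl.get_obs())
for n in("side","top"):
    d=ctrl.get_image(n); cv2.imwrite(f"pics/{n}0.png",d["color"][:,:,::-1]); print(n,d["fx"],d["fy"],d["cx"],d["cy"]); print(d["pose"].round(3))
    import numpy as np; np.savez(f"{n}0.npz",**d)
E
```

```text
pics
{'t': 0.0, 'qpos': array([ 1.15098318e+00,  4.23834565e-01,  1.63070876e+00,  8.15169998e-06,
        1.08859865e+00, -1.89792279e-02]), 'qvel': array([ 0.0012054 , -0.00069079, -0.00184724,  0.0002577 , -0.00082195,
        0.00071468]), 'joint_torque': array([ 9.01245094e-04, -5.44638813e+01, -2.73655790e+01,  6.44158269e-02,
        2.29493296e-02, -9.59846466e-05]), 'ee_pos': array([243.5964172 , 574.95542479, 221.89825173]), 'orientation': array([-1.54934429,  0.31477282, -0.314229  ]), 'ft_force': array([-0.54467883, -0.099389  , -0.28386519]), 'moment': array([-0.0317679 , -0.06953532,  0.00934445]), 'width': 88.07799135655198}
side 418.07768919042644 418.07768919042644 322.05281930985444 196.09869486541422
[[ 8.490000e-01 -4.190000e-01  3.210000e-01  5.762400e+01]
 [-5.280000e-01 -6.530000e-01  5.430000e-01 -6.202950e+02]
 [-1.800000e-02 -6.310000e-01 -7.750000e-01  1.059963e+03]
 [ 0.000000e+00  0.000000e+00  0.000000e+00  1.000000e+00]]
top 380.3991353923195 380.3991353923195 315.1053783310943 198.79015289727437
[[ 2.700000e-02 -9.820000e-01  1.850000e-01  2.331450e+02]
 [-9.990000e-01 -3.000000e-02 -1.600000e-02  7.918000e+01]
 [ 2.100000e-02 -1.850000e-01 -9.830000e-01  1.244455e+03]
 [ 0.000000e+00  0.000000e+00  0.000000e+00  1.000000e+00]]
```

View pics/side0.png

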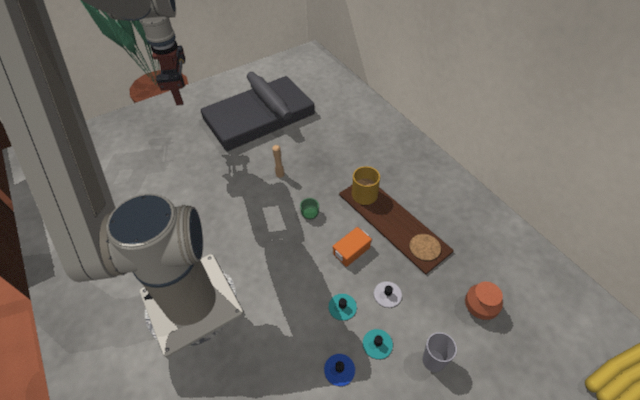

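View pics/top0.png

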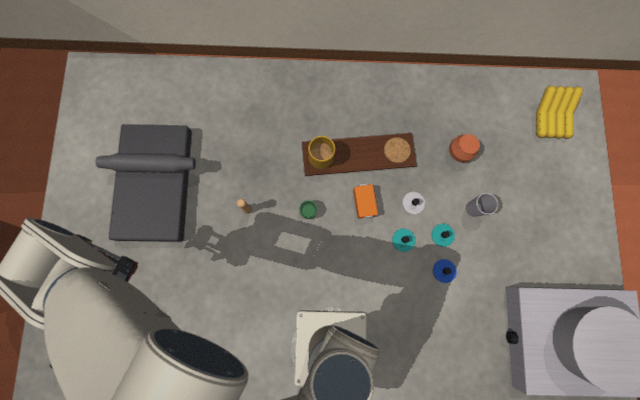

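The side view shows the silver lid at (388,293), turquoise look-alikes at (343,306) and (378,343), and a blue one at (339,369). The bowl is at (310,209), tiffin (352,246), pestle (279,160), tin (366,186), trivet (425,247), jar (485,300) and tumbler (440,349).

In the top view, the lid candidates are silver (414,203), turquoise (403,239) and (443,235), and blue (445,271). By the description the aluminium lid is the silver one, and I'll check it in a crop. Next I measure everything in both views.

```bash
cat > h.py <<'E'
import numpy as np, cv2
def load(n,tag="0"):
    return dict(np.load(f"{n}{tag}.npz"))
def grab(n,tag):
    from workcell import ctrl
    d=ctrl.get_image(n); np.savez(f"{n}{tag}.npz",**d); cv2.imwrite(f"pics/{n}{tag}.png",d["color"][:,:,::-1]); return d
def cloud(d):
    v,u=np.mgrid[0:400,0:640]; z=d["z_map"]
    p=np.stack([(u-d["cx"])/d["fx"]*z,(v-d["cy"])/d["fy"]*z,z],-1)
    w=p@d["pose"][:3,:3].T+d["pose"][:3,3]; w[z==0]=np.nan; return w
def plane(d,uv,h):
    uv=np.atleast_2d(np.asarray(uv,float))
    r=np.stack([(uv[:,0]-d["cx"])/d["fx"],(uv[:,1]-d["cy"])/d["fy"],np.ones(len(uv))],-1)@d["pose"][:3,:3].T
    o=d["pose"][:3,3]; return o+r*((h-o[2])/r[:,2])[:,None]
def hsv(d): return cv2.cvtColor(d["color"],cv2.COLOR_RGB2HSV)
def crop(d,u0,v0,u1,v1,name,s=6):
    cv2.imwrite(f"pics/{name}.png",cv2.resize(d["color"][v0:v1,u0:u1,::-1],None,fx=s,fy=s,interpolation=cv2.INTER_CUBIC))
E
python3 - <<'E'
from h import *
boxes={"side":{"bowl":(296,195,324,223),"lid":(370,278,406,310),"tiffin":(328,224,376,266),"pestle":(268,140,290,182),"tin":(345,163,388,208),"trivet":(404,230,446,265),"jar":(462,278,508,324),"tumbler":(420,330,462,374)},
"top":{"bowl":(297,198,320,221),"lid":(401,190,428,216),"tiffin":(352,180,380,222),"pestle":(233,194,256,217),"tin":(305,134,338,170),"trivet":(382,135,412,165),"jar":(448,130,484,165),"tumbler":(465,190,502,220)}}
np.set_printoptions(precision=1,suppress=True)
for n in("side","top"):
    d=load(n);w=cloud(d)
    t=w[200:300,250:330][...,2] if n=="side" else w[215:300,380:500][...,2]
    print(n,"table z",np.nanmedian(w[...,2]))
    for k,(a,b,c,e) in boxes[n].items():
        P=w[b:e,a:c].reshape(-1,3);P=P[~np.isnan(P[:,0])]
        Q=P[P[:,2]>(16 if k in("tin","trivet") else 4)]
        if k in("trivet",):
            pass
        T=Q[Q[:,2]>np.percentile(Q[:,2],98)-4]
        print(n,k,len(P),len(Q),"zmax",np.percentile(Q[:,2],[50,90,98,100]),"top mid",(T.min(0)+T.max(0))/2,"size",np.ptp(T,0),"all mid",(Q.min(0)+Q.max(0))/2,np.ptp(Q,0))
    crop(d,*( (300,140,460,260) if n=="side" else (290,120,450,250)),f"{n}_crop0",5)
E
```

```text
side table z 0.6110542730586985
side bowl 779 366 zmax [27.2 44.7 47.7 49.4] top mid [425.9  80.5  46.6] size [58.5 59.9  5.6] all mid [431.9  97.6  26.7] [114.4 109.5  45.4]
side lid 1147 374 zmax [ 5.9 34.5 38.4 40.2] top mid [ 463.6 -270.4   37.3] size [20.8 19.2  5.8] all mid [ 460.5 -264.5   22.1] [100.4 104.1  36.2]
side tiffin 2011 952 zmax [48.8 52.1 53.9 55.6] top mid [ 457.9 -104.4   52.7] size [104.1  70.    5.6] all mid [476.7 -84.   29.8] [184.7 168.2  51.6]
side pestle 921 268 zmax [ 64.  127.6 131.7 134.2] top mid [425.5 278.  131. ] size [22.5 25.   6.4] all mid [454.4 333.5  69.1] [106.1 186.4 130.2]
side tin 1925 917 zmax [ 66.4 100.3 103.7 106.7] top mid [610.8  42.8 103.2] size [82.2 84.5  6.9] all mid [608.9  35.5  61.3] [115.8 117.4  90.6]
side trivet 1466 586 zmax [18.6 20.9 22.3 24.7] top mid [ 642.1 -214.7   21.5] size [87.3 88.3  6.4] all mid [ 638.2 -211.7   20.4] [112.6 117.8   8.7]
side jar 2109 1179 zmax [68.9 86.9 88.5 90.5] top mid [ 647.1 -430.5   87.5] size [65.8 63.4  6. ] all mid [ 681.4 -414.3   47.3] [163.1 144.5  86.5]
side tumbler 1844 994 zmax
[... 646 characters left out ...]
5] top mid [426.9 280.4 133.2] size [18.6 18.3  8.6] all mid [438.8 297.3  70.8] [ 73.   65.3 133.5]
top tin 1186 737 zmax [ 53.1 101.  104.6 108. ] top mid [609.9  43.8 104.3] size [82.8 81.6  7.3] all mid [615.3  45.7  62. ] [101.3 106.4  92. ]
top trivet 897 459 zmax [18.7 21.7 23.2 26.7] top mid [ 644.8 -209.4   23. ] size [92.8 95.8  7.5] all mid [ 642.4 -211.2   21.4] [104.5  99.4  10.7]
top jar 1252 720 zmax [68.6 87.3 89.3 91.8] top mid [ 649.2 -430.2   88.5] size [61.1 63.3  6.5] all mid [ 663.7 -450.4   47.9] [126.2 130.6  87.7]
top tumbler 1106 591 zmax [ 62.1  97.9 102.5 106.5] top mid [ 452.  -470.1  102.5] size [63.  69.3  8. ] all mid [ 464.1 -497.9   55.3] [ 99.9 124.9 102.4]
```

```bash
python3 - <<'E'
from h import *
crop(load("side"),320,260,420,390,"lid_close",4)
crop(load("top"),290,120,450,250,"topc",5)
E
```

```text
(no output)
```

View pics/lid_close.png

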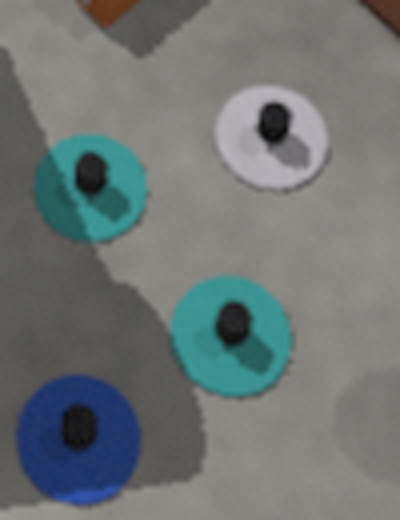

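View pics/topc.png

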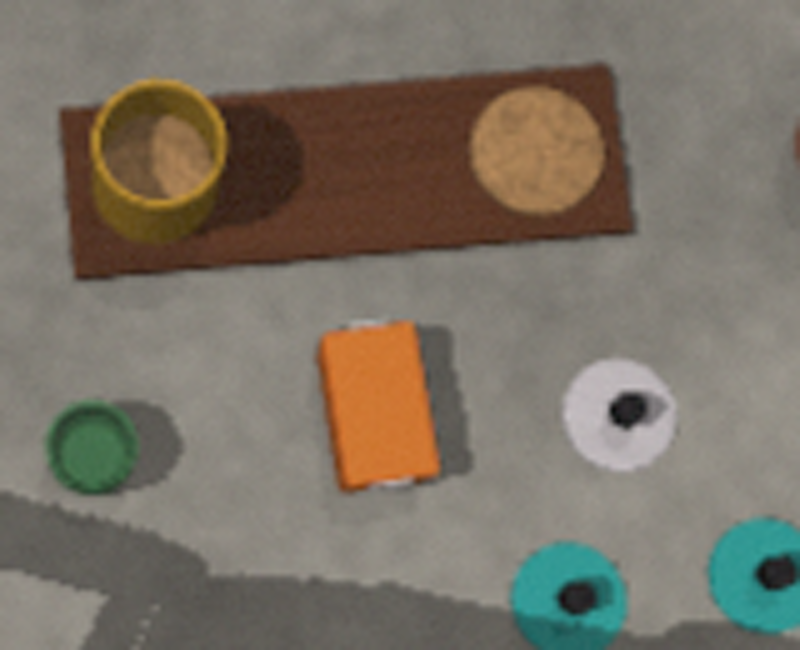

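The crops confirm it: the silver disc, centred near (388,293) in the side view, is the aluminium lid, and the others are turquoise or blue. Next I refine the centres with colour masks cast onto planes.

```bash
cat > m.py <<'E'
from h import *
np.set_printoptions(precision=1,suppress=True)
def blob(m,box):
    M=np.zeros(m.shape,np.uint8);a,b,c,e=box;M[b:e,a:c]=m[b:e,a:c]*255
    cs,_=cv2.findContours(M,cv2.RETR_EXTERNAL,cv2.CHAIN_APPROX_NONE)
    return max(cs,key=cv2.contourArea)[:,0,:].astype(float)
def rect(d,c,h):
    p=plane(d,c,h)[:,:2].astype(np.float32); r=cv2.minAreaRect(p); bp=cv2.boxPoints(r)
    e=[bp[1]-bp[0],bp[2]-bp[1]]; L=max(e,key=np.linalg.norm); return np.array(r[0]),sorted(r[1]),np.arctan2(L[1],L[0])%np.pi
def circ(d,c,h):
    p=plane(d,c,h)[:,:2].astype(np.float32); e=cv2.fitEllipse(p); return np.array(e[0]),e[1]
E
python3 - <<'E'
from m import *
B={"side":dict(tif=(328,224,380,270),lid=(370,278,408,312),board=(335,180,460,275),tri=(404,230,446,265)),"top":dict(tif=(350,180,380,222),lid=(400,190,428,218),board=(295,128,420,178),tri=(380,132,414,166))}
for n in("side","top"):
    d=load(n);H=hsv(d).astype(int);w=cloud(d);z=w[...,2]
    R,G,Bl=[d["color"][...,i].astype(int) for i in range(3)]
    c=blob((H[...,0]<15)&(H[...,1]>200)&(H[...,2]>180)&(z>40),B[n]["tif"]);print(n,"tiffin",rect(d,c,50))
    x=B[n]["lid"]
    m=(w[...,2]<9)&(np.minimum(R,Bl)>135)&(Bl>G)
    c=blob(m,x);print("lid",circ(d,cv2.convexHull(c.astype(np.float32))[:,0],4), "depth z",np.nanmedian(z[m&(np.arange(640)[None]>x[0])&(np.arange(640)[None]<x[2])&(np.arange(400)[:,None]>x[1])&(np.arange(400)[:,None]<x[3])]))
    m=((R-Bl)>18)&(z<30)
    c=blob(m,B[n]["board"]);print("board",rect(d,c,12))
    m=(H[...,1]>40)&(R>125)&(z<30)&(z>10)
    c=blob(m,B[n]["tri"]);print("trivet",circ(d,c,18))
    # tin interior
    for nm,xy,rr in(("tin",(610.5,43.5),25),("bowl",(426.5,80.5),15)):
        k=np.hypot(w[...,0]-xy[0],w[...,1]-xy[1])<rr
        print(nm,"inside z",np.nanpercentile(z[k],[2,10,25,50,75,90]),k.sum())
E
```

```text
Traceback (most recent call last):
  File "m.py", line 6, in blob
    return max(cs,key=cv2.contourArea)[:,0,:].astype(float)
           ~~~^^^^^^^^^^^^^^^^^^^^^^^^
ValueError: max() iterable argument is empty
```

```bash
python3 - <<'E'
from m import *
B={"side":dict(tif=(328,224,380,270),lid=(370,278,408,312),board=(335,180,460,275),tri=(404,230,446,265)),"top":dict(tif=(350,180,380,222),lid=(400,190,428,218),board=(295,128,420,178),tri=(380,132,414,166))}
for n in("side","top"):
    d=load(n);H=hsv(d).astype(int);w=cloud(d);z=w[...,2]
    R,G,Bl=[d["color"][...,i].astype(int) for i in range(3)]
    if n=="side": print(d["color"][246,352],H[246,352],z[246,352],d["color"][300,385],d["color"][247,425])
    def T(nm,f,*a):
        try: print(n,nm,f(*a))
        except Exception as e: print(n,nm,"fail",e)
    def mk(m,k,f,h,hull=0):
        c=blob(m,B[n][k]); c=cv2.convexHull(c.astype(np.float32))[:,0] if hull else c; return f(d,c,h)
    T("tiffin",mk,(R-Bl>110)&(z>40),"tif",rect,50)
    m=(np.abs(z)<10)&(np.minimum(R,Bl)>130)&(Bl>=G)
    T("lid",mk,m,"lid",circ,4,1)
    T("board",mk,((R-Bl)>18)&(z<30),"board",rect,12)
    T("triv",mk,((R-Bl)>40)&(R>115)&(z<30)&(z>10),"tri",circ,18)
    for nm,xy,rr in(("tin",(610.5,43.5),25),("bowl",(426.5,80.5),15)):
        k=np.hypot(w[...,0]-xy[0],w[...,1]-xy[1])<rr
        print(nm,"inside z",np.nanpercentile(z[k],[2,10,25,50,75,90]),k.sum())
E
```

```text
[203 114  60] [ 11 180 203] 49.3909452716598 [179 175 181] [153 119  84]
side tiffin (array([ 457.4, -102.9]), [57.40938186645508, 99.07990264892578], np.float32(0.17105982))
side lid (array([ 464.1, -267.4]), (76.1713638305664, 77.67378234863281))
side board (array([623.4, -77.5]), [122.0822982788086, 392.62384033203125], np.float32(1.6889598))
side triv (array([ 642. , -211.5]), (86.3536148071289, 86.86670684814453))
tin inside z [47.  48.4 49.5 50.8 52.4 54. ] 39
bowl inside z [2.3 4.  4.4 5.6 7.4 8.6] 11
top tiffin (array([ 458.7, -101.4]), [60.18649673461914, 98.52384185791016], np.float32(0.16817746))
top lid (array([ 464.2, -268.4]), (73.83784484863281, 74.7039794921875))
top board (array([630.8, -82.8]), [131.67129516601562, 380.2330017089844], np.float32(1.6882643))
top triv (array([ 642.5, -212.2]), (85.87773895263672, 88.19589233398438))
tin inside z [46.8 48.3 49.7 51.1 52.6 53.7] 166
bowl inside z [2.  2.9 4.1 5.6 7.3 8.2] 63
```

```bash
cat > plan.py <<'E'
import sys,numpy as np
from scipy.spatial.transform import Rotation as R
from workcell import ctrl
o=ctrl.get_obs();p=o["ee_pos"];r=R.from_rotvec(o["orientation"]);M=r.as_matrix()
np.set_printoptions(precision=3,suppress=True)
yaw=np.arctan2(M[1,2],M[0,2]);print("t",round(o["t"],2),"pos",p,"yaw jaw",round(yaw,3),"tool y",M[:,1],"F",o["ft_force"],"w",round(o["width"],1),"q",o["qpos"])
if len(sys.argv)>3:
    t=np.array(list(map(float,sys.argv[1:4])));a=float(sys.argv[4]) if len(sys.argv)>4 else yaw
    a=yaw+(a-yaw+np.pi/2)%np.pi-np.pi/2
    c,s=np.cos(a),np.sin(a);T=np.array([[s,0,c],[-c,0,s],[0,-1,0]])
    print("shift cm",M.T@(t-p)/10,"turn",(r.inv()*R.from_matrix(T)).as_rotvec(),"rows>=",max(np.linalg.norm(t-p)/50,abs(a-yaw)/.15))
E
python3 plan.py 426.5 80.4 200; python3 plan.py 426.5 80.4 200 0.19
```

```text
t 0.1 pos [243.633 575.017 222.005] yaw jaw 1.17 tool y [-0.001 -0.001 -1.   ] F [-0.077 -0.262 -0.761] w 87.5 q [ 1.151  0.424  1.631  0.     1.089 -0.019]
shift cm [ 36.139   2.251 -38.4  ] turn [ 0.001 -0.    -0.   ] rows>= 10.555950298844472
t 0.1 pos [243.633 575.017 222.005] yaw jaw 1.17 tool y [-0.001 -0.001 -1.   ] F [-0.077 -0.262 -0.761] w 87.5 q [ 1.151  0.424  1.631  0.     1.089 -0.019]
shift cm [ 36.139   2.251 -38.4  ] turn [0.001 0.98  0.001] rows>= 10.555950298844472
```

```bash
python3 -m jog '[[1,[36,2,-38.4],[0,0.98,0]],[1,[36,2,-38.4],[0,0.98,0]],[1,[36,2,-38.4],[0,0.98,0]],[1,[36,2,-38.4],[0,0.98,0]],[1,[36,2,-38.4],[0,0.98,0]],[1,[36,2,-38.4],[0,0.98,0]],[1,[36,2,-38.4],[0,0.98,0]],[1,[36,2,-38.4],[0,0.98,0]]]'; python3 plan.py 426.5 80.4 120 0.19
```

```text
t: 0.9
ee_pos: [381.9, 198.4, 207.4]
orientation: [-1.292, 1.069, -1.07]
ft_force: [0.8, -0.5, -0.0]
width: 87.9
t 0.9 pos [381.889 198.401 207.408] yaw jaw 0.188 tool y [ 0.  0. -1.] F [ 0.793 -0.462 -0.003] w 87.9 q [ 0.452  0.156  2.055 -0.     0.931  0.263]
shift cm [12.426  8.741  2.175] turn [-0.    -0.002  0.   ] rows>= 3.069495047667337
```

```bash
python3 -m jog '[[1,[4,3,0.7],[0,0,0]],[1,[8,6,1.4],[0,0,0]],[1,[11,8.2,1.9],[0,0,0]],[1,[11,8.7,1.9],[0,0,0]],[1,[11,8.7,1.9],[0,0,0]]]'; python3 plan.py 426.5 80.4 60 0.19; python3 - <<'E'
from m import *
d=grab("side","1");grab("top","1");crop(d,280,170,350,240,"c1",8)
E
```

```text
t: 1.4
ee_pos: [420.5, 95.3, 119.6]
orientation: [-1.294, 1.072, -1.069]
ft_force: [1.2, 0.1, 0.1]
width: 87.8
t 1.4 pos [420.499  95.316 119.639] yaw jaw 0.188 tool y [-0.003 -0.    -1.   ] F [1.211 0.112 0.124] w 87.8 q [0.195 0.316 2.117 0.    0.712 0.007]
shift cm [1.578 5.963 0.326] turn [ 0.003 -0.002 -0.   ] rows>= 1.2353720702964055
```

View pics/c1.png

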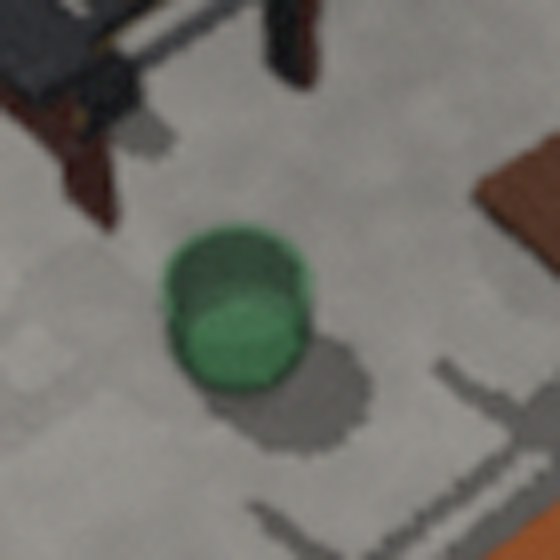

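The crop shows the bowl intact at about (310,209) full-frame, with both fingers still above and beside it. I align over it, then descend.

```bash
python3 -m jog '[[1,[1.6,2,0.33],[0,0,0]],[1,[1.6,4,0.33],[0,0,0]],[1,[1.6,5.5,0.33],[0,0,0]],[1,[1.6,6,0.33],[0,0,0]],[1,[1.6,6,0.33],[0,0,0]]]'; python3 plan.py 426.5 80.4 8 0.19
```

```text
t: 2.0
ee_pos: [427.4, 81.7, 60.7]
orientation: [-1.294, 1.067, -1.067]
ft_force: [0.2, 0.1, -1.2]
width: 88.0
t 2.0 pos [427.406  81.689  60.738] yaw jaw 0.192 tool y [-0.  0. -1.] F [ 0.179  0.146 -1.212] w 88.0 q [ 0.161  0.442  2.135  0.     0.565 -0.03 ]
shift cm [ 0.11   5.274 -0.114] turn [-0.     0.002 -0.   ] rows>= 1.0552223260303282
```

```bash
python3 -m jog '[[1,[0.1,2,-0.1],[0,0,0]],[1,[0.1,4,-0.1],[0,0,0]],[1,[0.1,5.2,-0.1],[0,0,0]],[1,[0.1,5.2,-0.1],[0,0,0]],[0.5,[0.1,5.2,-0.1],[0,0,0]],[0.5,[0.1,5.2,-0.1],[0,0,0]],[0.5,[0.1,5.2,-0.1],[0,0,0]],[0.5,[0.1,5.2,-0.1],[0,0,0]]]'; python3 -m jog '[[0.5,[0,0,0],[0,0,0]],[0.4,[0,0,0],[0,0,0]],[0.4,[0,0,0],[0,0,0]],[0.4,[0,0,0],[0,0,0]]]';  python3 plan.py 426.5 80.4 150 0.19
```

```text
t: 2.8
ee_pos: [427.1, 79.7, 9.0]
orientation: [-1.292, 1.067, -1.069]
ft_force: [1.5, 0.1, -0.4]
width: 59.4
t: 3.2
ee_pos: [427.1, 79.7, 9.0]
orientation: [-1.292, 1.067, -1.068]
ft_force: [-0.2, -0.2, 5.7]
width: 57.8
t 3.2 pos [427.104  79.669   8.989] yaw jaw 0.19 tool y [ 0.001  0.    -1.   ] F [-0.185 -0.222  5.729] w 57.8 q [ 0.157  0.557  2.145 -0.     0.439 -0.033]
shift cm [ -0.082 -14.101  -0.032] turn [-0.001  0.     0.   ] rows>= 2.8202935678359045
```

```bash
python3 -m jog '[[0.4,[0,-1,0],[0,0,0]],[0.4,[0,-4,0],[0,0,0]],[0.4,[0,-8,0],[0,0,0]],[0.4,[0,-12,0],[0,0,0]],[0.4,[0,-14,0],[0,0,0]],[0.4,[0,-14,0],[0,0,0]]]';  python3 plan.py 642.3 -212 120 -0.2;python3 - <<'E'
from m import *
d=grab("side","2");t=grab("top","2");crop(d,260,130,360,230,"c2",6);
E
```

```text
t: 3.8
ee_pos: [428.4, 79.9, 151.6]
orientation: [-1.288, 1.064, -1.071]
ft_force: [0.3, 0.1, -1.0]
width: 57.7
t 3.8 pos [428.448  79.895 151.637] yaw jaw 0.19 tool y [ 0.006  0.001 -1.   ] F [ 0.333  0.11  -1.004] w 57.7 q [ 0.157  0.257  2.093  0.     0.786 -0.033]
shift cm [32.702  3.266 15.469] turn [-0.006  0.39  -0.001] rows>= 7.264604159272936
```

View pics/c2.png

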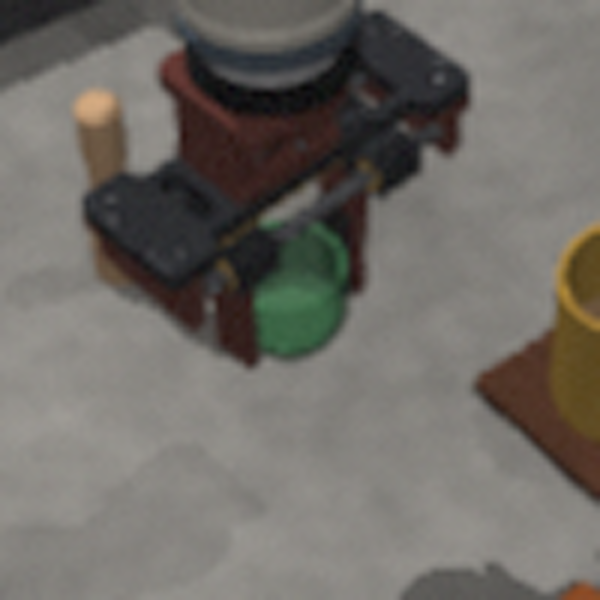

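The crop shows the bowl held upright between the fingers, with the pestle still standing behind. I carry it to the trivet.

```bash
python3 -m jog '[[0.4,[2,0.2,1],[0,0.03,0]],[0.4,[6,0.6,2.8],[0,0.08,0]],[0.4,[10,1,4.7],[0,0.13,0]],[0.4,[14,1.4,6.6],[0,0.18,0]],[0.4,[18,1.8,8.5],[0,0.23,0]],[0.4,[22,2.2,10.4],[0,0.28,0]],[0.4,[26,2.6,12.3],[0,0.33,0]],[0.4,[29,2.9,13.7],[0,0.37,0]]]'; python3 -m jog '[[0.4,[1.5,0.2,0.7],[0,0.02,0]],[0.4,[3,0.3,1.5],[0,0.02,0]],[0.4,[3.3,0.3,1.6],[0,0.02,0]],[0.4,[3.3,0.3,1.6],[0,0.02,0]],[0.4,[3.3,0.3,1.6],[0,0.02,0]]]';python3 plan.py 642.3 -212 27 -0.2;python3 - <<'E'
from m import *
d=grab("side","3");t=grab("top","3");crop(d,380,190,480,290,"c3",6);
E
```

```text
t: 4.7
ee_pos: [615.9, -181.2, 116.7]
orientation: [-1.119, 1.345, -1.341]
ft_force: [-0.4, 1.2, -1.1]
width: 57.8
t: 5.2
ee_pos: [625.1, -213.6, 116.5]
orientation: [-1.109, 1.355, -1.354]
ft_force: [-0.1, -0.2, -0.5]
width: 57.6
t 5.2 pos [ 625.14  -213.575  116.515] yaw jaw -0.199 tool y [-0.001  0.    -1.   ] F [-0.118 -0.187 -0.535] w 57.6 q [-0.347  0.599  1.61   0.     0.933 -0.148]
shift cm [-0.491  8.95   1.658] turn [ 0.001  0.001 -0.   ] rows>= 1.8231770633163855
```

View pics/c3.png

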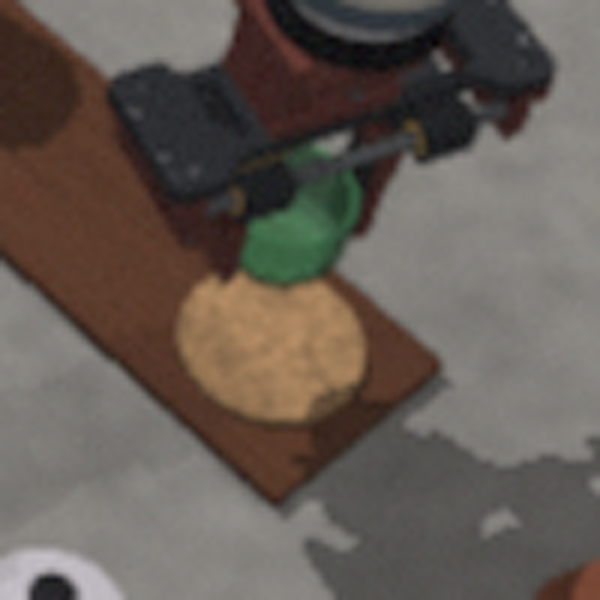

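```bash
python3 -m jog '[[0.4,[-0.2,1,0.8],[0,0,0]],[0.4,[-0.5,3,1.6],[0,0,0]],[0.4,[-0.5,5.5,1.66],[0,0,0]],[0.4,[-0.5,7,1.66],[0,0,0]],[0.4,[-0.5,7,1.66],[0,0,0]],[0.4,[-0.5,7,1.66],[0,0,0]]]';python3 plan.py 642.3 -212 27 -0.2
```

```text
t: 5.9
ee_pos: [643.1, -212.8, 46.3]
orientation: [-1.108, 1.355, -1.354]
ft_force: [0.4, -0.3, -1.2]
width: 57.6
t 5.9 pos [ 643.087 -212.841   46.343] yaw jaw -0.2 tool y [-0.001  0.    -1.   ] F [ 0.39  -0.339 -1.175] w 57.6 q [-0.337  0.714  1.589  0.     0.839 -0.137]
shift cm [-0.067  1.934 -0.093] turn [ 0.001  0.    -0.   ] rows>= 0.38754289810775594
```

```bash
python3 -m jog '[[0.4,[-0.07,0.8,-0.1],[0,0,0]],[0.4,[-0.07,1.4,-0.1],[0,0,0]],[0.4,[-0.07,1.6,-0.1],[0,0,0]],[0.4,[-0.07,1.75,-0.1],[0,0,0]],[0.4,[-0.07,1.85,-0.1],[0,0,0]],[0.4,[-0.07,1.85,-0.1],[0,0,0]]]';python3 plan.py 642.3 -212 27 -0.2
```

```text
t: 6.5
ee_pos: [642.2, -212.2, 28.0]
orientation: [-1.108, 1.355, -1.355]
ft_force: [0.3, 0.4, -0.6]
width: 57.8
t 6.5 pos [ 642.24  -212.213   28.022] yaw jaw -0.2 tool y [ 0. -0. -1.] F [ 0.325  0.411 -0.639] w 57.8 q [-0.337  0.739  1.595 -0.     0.808 -0.137]
shift cm [-0.022  0.102  0.002] turn [-0. -0.  0.] rows>= 0.020913359207557877
```

```bash
python3 -m jog '[[0.4,[0,0.05,0],[0,0,0]],[0.4,[0,0.12,0],[0,0,0]],[0.4,[0,0.12,0],[0,0,0]],[0.4,[0,0.12,0],[0,0,0]]]';python3 plan.py
```

```text
t: 6.9
ee_pos: [642.4, -212.2, 27.1]
orientation: [-1.108, 1.355, -1.355]
ft_force: [-0.1, 0.1, 1.8]
width: 57.8
t 6.9 pos [ 642.396 -212.228   27.098] yaw jaw -0.2 tool y [ 0. -0. -1.] F [-0.148  0.13   1.801] w 57.8 q [-0.337  0.74   1.595 -0.     0.806 -0.137]
```

Contact, with Fz up about 2.4 N. I release, then rise.

```bash
python3 -m jog '[[0.8,[0,0,0],[0,0,0]],[1,[0,0,0],[0,0,0]],[1,[0,0,0],[0,0,0]],[1,[0,0,0],[0,0,0]],[1,[0,-2,0],[0,0,0]],[1,[0,-6,0],[0,0,0]],[1,[0,-10,0],[0,0,0]],[1,[0,-13,0],[0,0,0]]]';python3 plan.py 464.1 -268 100 -0.5;python3 - <<'E'
from m import *
d=grab("side","4");t=grab("top","4");crop(d,380,200,480,300,"c4",6)
for n,dd in(("s",d),("t",t)):
    w=cloud(dd);b=(410,222,450,265) if n=="s" else (380,132,414,166)
    P=w[b[1]:b[3],b[0]:b[2]].reshape(-1,3);C=dd["color"][b[1]:b[3],b[0]:b[2]].reshape(-1,3).astype(int)
    k=(C[:,1]-C[:,0]>15)&(P[:,2]>52)&(P[:,2]<75);Q=P[k];print(n,k.sum(),(Q.min(0)+Q.max(0))/2,np.ptp(Q,0),np.percentile(Q[:,2],95))
E
```

```text
t: 7.7
ee_pos: [642.8, -212.3, 159.2]
orientation: [-1.107, 1.353, -1.356]
ft_force: [0.2, -0.7, -0.2]
width: 87.9
t 7.7 pos [ 642.817 -212.326  159.247] yaw jaw -0.2 tool y [ 0.002 -0.001 -1.   ] F [ 0.247 -0.704 -0.198] w 87.9 q [-0.337  0.567  1.551 -0.     1.022 -0.137]
shift cm [  9.005   5.896 -16.421] turn [-0.002  0.3   -0.   ] rows>= 3.9268162297818225
s 147 [ 641.7 -211.1   60.2] [60.5 59.5 16.2] 65.60933968796286
t 50 [ 642.7 -198.9   60. ] [57.7 34.9 15. ] 65.82646203454885
```

View pics/c4.png

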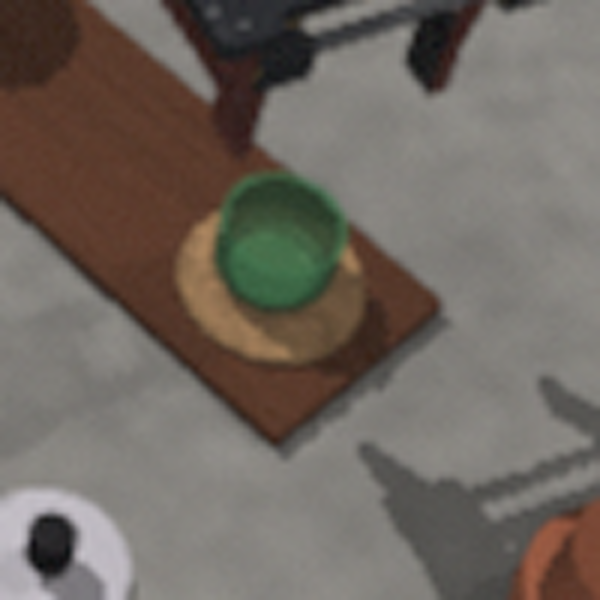

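The bowl stands on the trivet with its rim centre at (641.7,-211.1), about 1 mm off in the side view (the top view is occluded by the gripper). Now the lid.

```bash
python3 -m jog '[[0.6,[2,0,-4],[0,0,0]],[0.6,[4,0.5,-8],[0,0,0]],[0.6,[6.5,2,-12],[0,0,0]],[0.6,[8.5,4,-15.5],[0,0,0]],[0.6,[9,6,-16.4],[0,0,0]],[0.6,[9,8,-16.4],[0,0,0]],[0.6,[9,8,-16.4],[0,0,0]],[0.6,[9,8,-16.4],[0,0,0]]]';python3 plan.py 464.1 -268.8 9.5 -0.2;python3 - <<'E'
from m import *
d=grab("side","5");t=grab("top","5");crop(d,340,240,440,340,"c5",6)
E
```

```text
t: 8.6
ee_pos: [463.4, -267.5, 76.3]
orientation: [-1.108, 1.356, -1.354]
ft_force: [0.2, 0.3, -0.5]
width: 53.1
t 8.6 pos [ 463.362 -267.535   76.313] yaw jaw -0.2 tool y [-0.001  0.001 -1.   ] F [ 0.247  0.291 -0.464] w 53.1 q [-0.546  0.513  1.914  0.     0.716 -0.346]
shift cm [0.113 6.681 0.107] turn [ 0.001  0.    -0.001] rows>= 1.3365880632102614
```

View pics/c5.png

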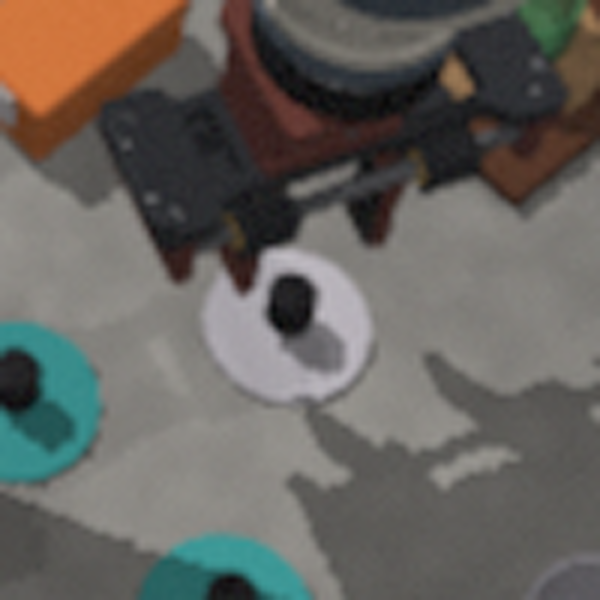

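The crop shows the fingers straddling the silver lid's knob at about (388,290) full-frame, and the turquoise lids are clear. I descend and close.

```bash
python3 -m jog '[[0.6,[0.1,2,0.1],[0,0,0]],[0.6,[0.1,4.5,0.1],[0,0,0]],[0.6,[0.1,6,0.1],[0,0,0]],[0.6,[0.1,6.7,0.1],[0,0,0]],[0.6,[0.1,6.7,0.1],[0,0,0]],[0,[0.1,6.7,0.1],[0,0,0]],[0,[0.1,6.7,0.1],[0,0,0]],[0,[0.1,6.7,0.1],[0,0,0]]]';python3 -m jog '[[0,[0,0,0],[0,0,0]],[0,[0,0,0],[0,0,0]],[0,[0,0,0],[0,0,0]]]';python3 plan.py 642.3 -212 120 -0.2
```

```text
t: 9.5
ee_pos: [464.9, -269.2, 10.5]
orientation: [-1.107, 1.354, -1.356]
ft_force: [0.2, -0.5, 0.5]
width: 32.3
t: 9.8
ee_pos: [464.7, -269.1, 10.2]
orientation: [-1.108, 1.354, -1.356]
ft_force: [-0.2, -0.1, 5.6]
width: 21.8
t 9.8 pos [ 464.66  -269.118   10.243] yaw jaw -0.2 tool y [ 0.001 -0.    -1.   ] F [-0.207 -0.062  5.622] w 21.8 q [-0.547  0.632  1.923 -0.     0.586 -0.347]
shift cm [ -9.125 -10.967  16.282] turn [-0.001 -0.     0.   ] rows>= 4.329676893463305
```

Gripped at 21.8 mm against a 22 mm knob. I lift and carry it, going up first.

```bash
python3 -m jog '[[0,[0,-2,0],[0,0,0]],[0,[0,-6,0],[0,0,0]],[0,[0,-10,0],[0,0,0]],[0,[-1.5,-11,3],[0,0,0]],[0,[-3.5,-11,6.5],[0,0,0]],[0,[-5.5,-11,10],[0,0,0]],[0,[-7.5,-11,13.5],[0,0,0]],[0,[-8.8,-11,15.7],[0,0,0]]]';python3 -m jog '[[0,[-0.3,0,0.6],[0,0,0]],[0,[-0.3,0,0.6],[0,0,0]],[0,[-0.3,0,0.6],[0,0,0]]]';python3 plan.py 642.0 -211.6 73.5 -0.2;python3 - <<'E'
from m import *
d=grab("side","6");t=grab("top","6");crop(d,380,170,480,270,"c6",6)
E
```

```text
t: 10.6
ee_pos: [638.1, -212.8, 119.7]
orientation: [-1.108, 1.353, -1.355]
ft_force: [0.5, -0.6, -0.2]
width: 21.2
t: 10.9
ee_pos: [640.7, -212.3, 119.2]
orientation: [-1.109, 1.357, -1.354]
ft_force: [0.4, -0.3, -0.6]
width: 21.5
t 10.9 pos [ 640.738 -212.321  119.206] yaw jaw -0.2 tool y [-0.002  0.    -1.   ] F [ 0.384 -0.313 -0.573] w 21.5 q [-0.338  0.615  1.573 -0.     0.956 -0.137]
shift cm [-0.096  4.57   0.118] turn [ 0.002 -0.    -0.   ] rows>= 0.914572804349998
```

View pics/c6.png

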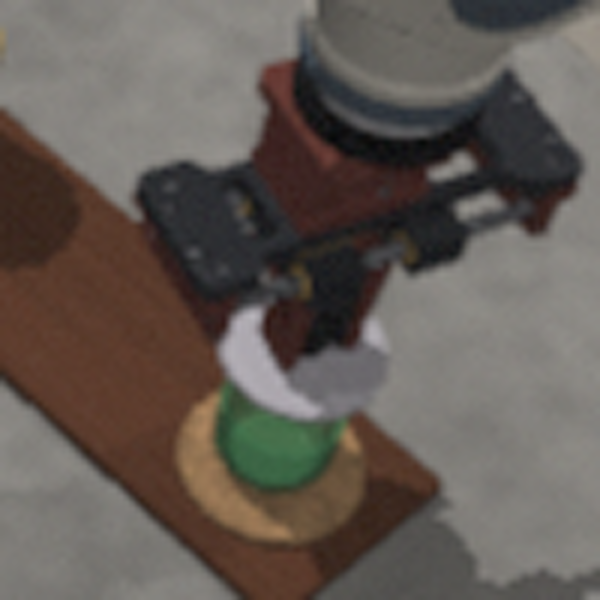

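```bash
python3 -m jog '[[0,[0,1.5,0.1],[0,0,0]],[0,[0,3,0.1],[0,0,0]],[0,[0,4,0.1],[0,0,0]],[0,[0,4.3,0.1],[0,0,0]],[0,[0,4.3,0.1],[0,0,0]],[0,[0,4.3,0.1],[0,0,0]]]';python3 plan.py 642.0 -212.1 73 -0.2
```

```text
t: 11.6
ee_pos: [643.4, -212.4, 76.9]
orientation: [-1.108, 1.355, -1.355]
ft_force: [0.2, 0.0, -0.5]
width: 21.3
t 11.6 pos [ 643.419 -212.39    76.855] yaw jaw -0.2 tool y [ 0. -0. -1.] F [ 0.168  0.045 -0.509] w 21.3 q [-0.336  0.672  1.583 -0.     0.886 -0.136]
shift cm [-0.     0.385 -0.145] turn [-0.  0.  0.] rows>= 0.08235379489765685
```

```bash
python3 -m jog '[[0,[0,0.1,-0.1],[0,0,0]],[0,[0,0.2,-0.1],[0,0,0]],[0,[0,0.25,-0.1],[0,0,0]],[0,[0,0.3,-0.1],[0,0,0]],[0,[0,0.3,-0.1],[0,0,0]],[0,[0,0.3,-0.1],[0,0,0]]]';python3 plan.py 642.0 -212.1 73 -0.2
```

```text
t: 12.2
ee_pos: [642.3, -212.2, 73.8]
orientation: [-1.108, 1.355, -1.355]
ft_force: [0.1, 0.1, -1.3]
width: 21.5
t 12.2 pos [ 642.253 -212.152   73.849] yaw jaw -0.2 tool y [ 0. -0. -1.] F [ 0.055  0.146 -1.262] w 21.5 q [-0.337  0.675  1.587 -0.     0.88  -0.137]
shift cm [-0.     0.085 -0.026] turn [-0.  0.  0.] rows>= 0.017746095804318678
```

```bash
python3 -m jog '[[0,[0,0.06,0],[0,0,0]],[0,[0,0.12,0],[0,0,0]],[0,[0,0.12,0],[0,0,0]],[0,[0,0.12,0],[0,0,0]]]';python3 plan.py 642.0 -212.1 73 -0.2
```

```text
t: 12.6
ee_pos: [642.4, -212.2, 73.4]
orientation: [-1.108, 1.355, -1.355]
ft_force: [-1.4, 1.6, 5.8]
width: 21.4
t 12.6 pos [ 642.404 -212.197   73.374] yaw jaw -0.2 tool y [ 0. -0. -1.] F [-1.396  1.59   5.79 ] w 21.4 q [-0.337  0.676  1.586 -0.     0.879 -0.137]
shift cm [-0.001  0.037 -0.042] turn [-0.  0.  0.] rows>= 0.01118025891592858
```

```bash
python3 -m jog '[[0,[0,-0.03,0],[0,0,0]],[0.4,[0,-0.03,0],[0,0,0]],[0.6,[0,-0.03,0],[0,0,0]],[0.6,[0,-0.03,0],[0,0,0]],[0.6,[0,-1.5,0],[0,0,0]],[0.6,[0,-5,0],[0,0,0]],[0.6,[0,-9,0],[0,0,0]],[0.6,[0,-10,0],[0,0,0]]]';python3 plan.py 458 -102 130 -1.40;python3 - <<'E'
from m import *
d=grab("side","7");t=grab("top","7");crop(d,380,190,480,290,"c7",6)
for n,dd in(("s",d),("t",t)):
    w=cloud(dd);b=(405,210,450,265) if n=="s" else (375,125,420,170)
    P=w[b[1]:b[3],b[0]:b[2]].reshape(-1,3);C=dd["color"][b[1]:b[3],b[0]:b[2]].reshape(-1,3).astype(int)
    k=(C.min(1)>120)&(C.max(1)-C.min(1)<20)&(P[:,2]>60)&(P[:,2]<74);Q=P[k];print(n,k.sum(),(Q.min(0)+Q.max(0))/2,np.ptp(Q,0),np.percentile(Q[:,2],[10,50,90]))
E
```

```text
t: 13.4
ee_pos: [644.9, -213.1, 178.5]
orientation: [-1.103, 1.348, -1.36]
ft_force: [0.4, -0.2, 0.5]
width: 52.6
t 13.4 pos [ 644.912 -213.057  178.46 ] yaw jaw -0.2 tool y [ 0.008 -0.003 -1.   ] F [ 0.389 -0.194  0.456] w 52.6 q [-0.337  0.546  1.538  0.     1.05  -0.137]
shift cm [ -7.175   4.676 -20.563] turn [-0.008  1.2   -0.004] rows>= 7.999721433642776
s 378 [ 641.8 -211.9   67.9] [74.6 73.6 10.5] [65.2 67.7 69.9]
t 214 [ 643.7 -199.1   67.4] [73.  49.4 11.4] [64.5 67.7 70.2]
```

View pics/c7.png

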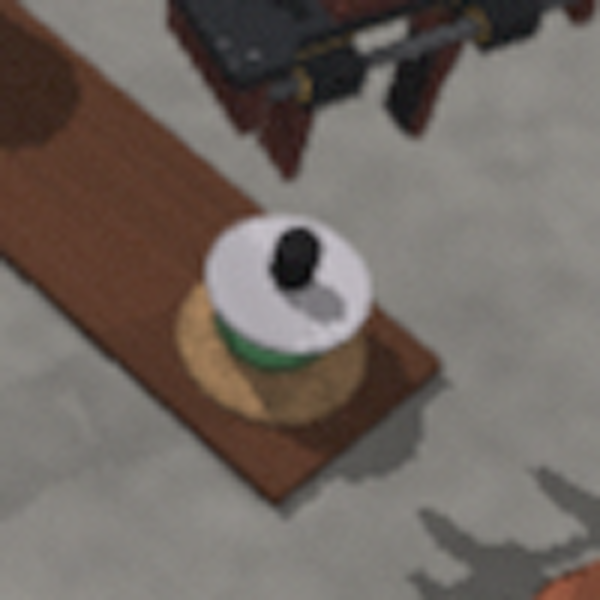

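The lid lies flat on the rim, centred at (641.8,-211.9) within 1 mm. Now the tiffin.

```bash
python3 -m jog '[[1,[-1,0,-2],[0,0.14,0]],[1,[-2,0.5,-5],[0,0.28,0]],[1,[-3.5,1,-9],[0,0.42,0]],[1,[-5,2,-13],[0,0.56,0]],[1,[-6,3,-17],[0,0.7,0]],[1,[-7,4,-20],[0,0.84,0]],[1,[-7.2,4.7,-20.5],[0,0.98,0]],[1,[-7.2,4.7,-20.5],[0,1.12,0]]]';python3 -m jog '[[1,[0,0,0],[0,0.08,0]],[1,[0,0,0],[0,0.08,0]],[1,[0,0,0],[0,0.08,0]]]';python3 plan.py 458 -102.1 70 -1.40
```

```text
t: 14.3
ee_pos: [452.2, -99.6, 123.6]
orientation: [-0.264, 2.095, -2.091]
ft_force: [0.7, -0.9, 0.4]
width: 87.6
t: 14.6
ee_pos: [454.9, -100.7, 124.9]
orientation: [-0.187, 2.132, -2.131]
ft_force: [-0.0, -0.3, 0.3]
width: 87.8
t 14.6 pos [ 454.911 -100.69   124.853] yaw jaw -1.398 tool y [-0.002  0.    -1.   ] F [-0.032 -0.299  0.312] w 87.8 q [-0.243  0.348  2.042 -0.     0.753  1.154]
shift cm [-0.288  5.485  0.196] turn [0.001 0.002 0.002] rows>= 1.0991658217948355
```

```bash
python3 -m jog '[[1,[-0.3,1,0.2],[0,0,0]],[1,[-0.3,3,0.2],[0,0,0]],[1,[-0.3,5,0.2],[0,0,0]],[1,[-0.3,5.5,0.2],[0,0,0]],[1,[-0.3,5.5,0.2],[0,0,0]]]';python3 plan.py 458 -102.1 14 -1.40; python3 - <<'E'
from m import *
d=grab("side","8");t=grab("top","8");crop(d,310,190,410,290,"c8",6)
E
```

```text
t: 15.1
ee_pos: [458.2, -102.2, 69.5]
orientation: [-0.186, 2.134, -2.132]
ft_force: [0.6, -0.4, -0.3]
width: 87.8
t 15.1 pos [ 458.191 -102.202   69.517] yaw jaw -1.399 tool y [-0.002  0.001 -1.   ] F [ 0.593 -0.446 -0.342] w 87.8 q [-0.245  0.458  2.058 -0.     0.628  1.155]
shift cm [ 0.005  5.552 -0.008] turn [0.001 0.001 0.002] rows>= 1.1103559482056782
```

View pics/c8.png

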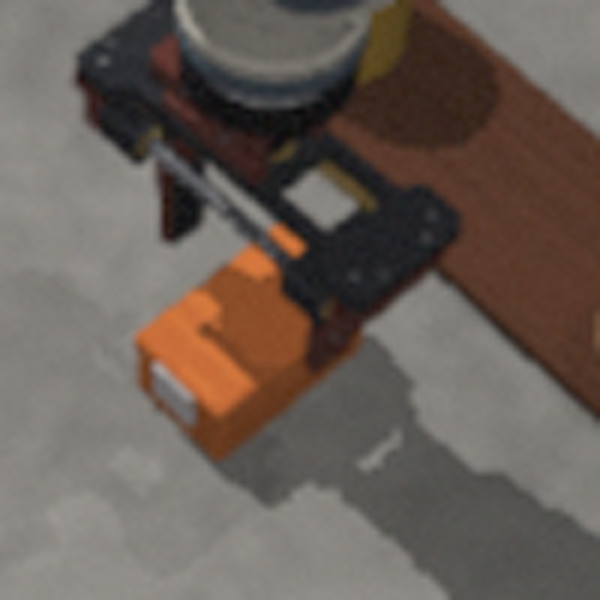

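The fingers straddle the box's long sides with clearance on both. I descend and grip.

```bash
python3 -m jog '[[1,[0,1.5,0],[0,0,0]],[1,[0,3.5,0],[0,0,0]],[1,[0,5,0],[0,0,0]],[1,[0,5.5,0],[0,0,0]],[1,[0,5.5,0],[0,0,0]],[0.5,[0,5.5,0],[0,0,0]],[0.5,[0,5.5,0],[0,0,0]],[0.5,[0,5.5,0],[0,0,0]]]';python3 -m jog '[[0.4,[0,0,0],[0,0,0]],[0.4,[0,0,0],[0,0,0]],[0.4,[0,0,0],[0,0,0]]]';python3 plan.py 626.3 -84.1 120 0.12
```

```text
t: 16.0
ee_pos: [459.4, -102.4, 16.3]
orientation: [-0.181, 2.131, -2.132]
ft_force: [-0.1, -0.1, 0.5]
width: 67.3
t: 16.3
ee_pos: [459.3, -102.4, 16.1]
orientation: [-0.182, 2.131, -2.132]
ft_force: [-0.5, 0.2, 6.5]
width: 61.6
t 16.3 pos [ 459.251 -102.383   16.105] yaw jaw -1.4 tool y [ 0.001 -0.    -1.   ] F [-0.525  0.226  6.464] w 61.6 q [-0.245  0.567  2.068 -0.     0.506  1.155]
shift cm [-16.78  -10.377   1.043] turn [-0.001 -1.52  -0.   ] rows>= 10.132688409422677
```

```bash
python3 -m jog '[[0.4,[0,-2,0],[0,0,0]],[0.4,[0,-6,0],[0,0,0]],[0.4,[0,-10,0],[0,0,0]],[0.4,[-2,-12,0],[0,-0.13,0]],[0.4,[-5,-12,0.3],[0,-0.27,0]],[0.4,[-9,-12,0.5],[0,-0.4,0]],[0.4,[-13,-12,0.8],[0,-0.54,0]],[0.4,[-16,-12,1],[0,-0.67,0]]]';python3 plan.py 626.3 -84.1 120 0.12
```

```text
t: 17.1
ee_pos: [620.2, -84.6, 135.5]
orientation: [-0.774, 1.719, -1.72]
ft_force: [-0.4, 0.4, -2.3]
width: 62.0
t 17.1 pos [620.201 -84.633 135.521] yaw jaw -0.724 tool y [ 0.001 -0.    -1.   ] F [-0.357  0.411 -2.345] w 62.0 q [-0.155  0.53   1.685  0.     0.926  0.569]
shift cm [-0.443  1.552  0.421] turn [-0.001 -0.844 -0.   ] rows>= 5.62767188307575
```

```bash
python3 -m jog '[[0.4,[0,0.3,0],[0,-0.13,0]],[0.4,[0,0.6,0],[0,-0.27,0]],[0.4,[0,1,0],[0,-0.4,0]],[0.4,[0,1.5,0],[0,-0.54,0]],[0.4,[0,1.5,0],[0,-0.67,0]],[0.4,[0,1.5,0],[0,-0.79,0]],[0.4,[0,1.5,0],[0,-0.84,0]],[0.4,[0,1.5,0],[0,-0.84,0]]]';python3 plan.py 626.3 -84.1 40 0.12; python3 - <<'E'
from m import *
d=grab("side","9");t=grab("top","9");crop(d,330,150,450,270,"c9",5)
H=d["color"].astype(int);w=cloud(d);z=w[...,2]
k=(H[...,0]-H[...,2]>110)&(H[...,0]>150)&(z>100);c=blob(k,(340,140,450,260));print(rect(d,c,154),len(c))
E
```

```text
t: 17.9
ee_pos: [617.7, -84.9, 120.0]
orientation: [-1.26, 1.129, -1.127]
ft_force: [0.1, -0.4, -1.1]
width: 61.7
t 17.9 pos [617.672 -84.861 120.013] yaw jaw 0.11 tool y [-0.001  0.    -1.   ] F [ 0.06  -0.378 -1.052] w 61.7 q [-0.156  0.548  1.697 -0.     0.898 -0.266]
shift cm [0.022 8.    0.876] turn [ 0.001 -0.01  -0.   ] rows>= 1.6096093288763489
(array([ 620.7, -109.2]), [12.861400604248047, 51.18052673339844], np.float32(0.09492348)) 31
```

View pics/c9.png

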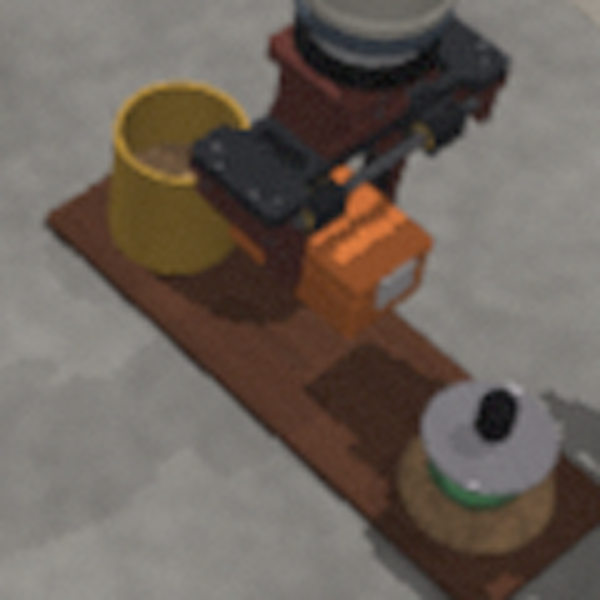

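```bash
python3 -m jog '[[0.4,[0,2,0.5],[0,-0.01,0]],[0.4,[0,4.5,0.9],[0,-0.01,0]],[0.4,[0,7,0.9],[0,-0.01,0]],[0.4,[0,8,0.9],[0,-0.01,0]],[0.4,[0,8,0.9],[0,-0.01,0]],[0.4,[0,8,0.9],[0,-0.01,0]]]';python3 plan.py 626.3 -83 28 0.12
```

```text
t: 18.6
ee_pos: [627.6, -84.1, 41.2]
orientation: [-1.263, 1.12, -1.121]
ft_force: [-0.3, 0.2, -2.5]
width: 61.9
t 18.6 pos [627.63  -84.058  41.21 ] yaw jaw 0.12 tool y [ 0.001 -0.    -1.   ] F [-0.322  0.178 -2.471] w 61.9 q [-0.152  0.673  1.699  0.     0.77  -0.271]
shift cm [-0.121  1.321 -0.12 ] turn [-0.001 -0.     0.   ] rows>= 0.26636877156808275
```

```bash
python3 -m jog '[[0.4,[-0.1,0.5,-0.1],[0,0,0]],[0.4,[-0.1,0.9,-0.1],[0,0,0]],[0.4,[-0.1,1.15,-0.1],[0,0,0]],[0.4,[-0.1,1.25,-0.1],[0,0,0]],[0.4,[-0.1,1.25,-0.1],[0,0,0]]]';python3 plan.py 626.3 -83 28 0.12
```

```text
t: 19.1
ee_pos: [626.2, -83.1, 28.2]
orientation: [-1.263, 1.12, -1.12]
ft_force: [0.0, -0.2, -2.9]
width: 61.4
t 19.1 pos [626.209 -83.123  28.226] yaw jaw 0.12 tool y [ 0. -0. -1.] F [ 0.04  -0.196 -2.894] w 61.4 q [-0.151  0.691  1.703 -0.     0.747 -0.271]
shift cm [-0.011  0.023  0.01 ] turn [-0. -0.  0.] rows>= 0.005458714527898495
```

```bash
python3 -m jog '[[0.4,[0,0.06,0],[0,0,0]],[0.4,[0,0.12,0],[0,0,0]],[0.4,[0,0.12,0],[0,0,0]]]';python3 plan.py
```

```text
t: 19.4
ee_pos: [626.3, -83.1, 28.2]
orientation: [-1.263, 1.12, -1.121]
ft_force: [-4.2, 0.1, 9.0]
width: 62.3
t 19.4 pos [626.267 -83.136  28.158] yaw jaw 0.12 tool y [ 0. -0. -1.] F [-4.15   0.093  8.965] w 62.3 q [-0.151  0.691  1.703 -0.     0.747 -0.271]
```

Contact. I release and rise.

```bash
python3 -m jog '[[0.4,[0,-0.05,0],[0,0,0]],[1,[0,-0.05,0],[0,0,0]],[1,[0,-0.05,0],[0,0,0]],[1,[0,-0.05,0],[0,0,0]],[1,[0,-2,0],[0,0,0]],[1,[0,-6,0],[0,0,0]],[1,[0,-10,0],[0,0,0]],[1,[0,-14,0],[0,0,0]]]';python3 -m jog '[[1,[4,-3,0],[0,0,0]],[1,[-1,-6,-4],[0,0,0]],[1,[-5,-8,-8],[0,0,0]],[1,[-9,-8,-12],[0,0,0]],[1,[-13,-8,-15],[0,0,0]],[1,[-17,-8,-17],[0,0,0]],[1,[-21,-8,-18],[0,0,0]]]';python3 plan.py 426.3 279.5 200 0.6; python3 - <<'E'
from m import *
d=grab("side","10");t=grab("top","10");
for n,dd,bx in(("s",d,(350,180,450,270)),("t",t,(330,120,400,200))):
    H=dd["color"].astype(int);z=cloud(dd)[...,2]
    try: c=blob((H[...,0]-H[...,2]>100)&(z>45),bx);print(n,rect(dd,c,62))
    except Exception as e: print(n,e)
E
```

```text
t: 20.2
ee_pos: [625.9, -83.1, 168.0]
orientation: [-1.264, 1.121, -1.12]
ft_force: [0.6, 0.3, 0.6]
width: 87.8
t: 20.9
ee_pos: [429.8, 87.0, 246.9]
orientation: [-1.263, 1.121, -1.122]
ft_force: [0.9, 0.1, 0.5]
width: 88.0
t 20.9 pos [429.834  86.961 246.904] yaw jaw 0.118 tool y [ 0.  0. -1.] F [0.896 0.139 0.468] w 88.0 q [ 0.173  0.11   2.    -0.     1.031  0.054]
shift cm [-19.161   4.691   1.923] turn [-0.    -0.482  0.   ] rows>= 3.9640196161926218
s (array([623.3, -83.3]), [61.01065444946289, 98.95191955566406], np.float32(1.697894))
t (array([624.1, -83. ]), [62.87428665161133, 99.45569610595703], np.float32(1.6699572))
```

View pics/side10.png

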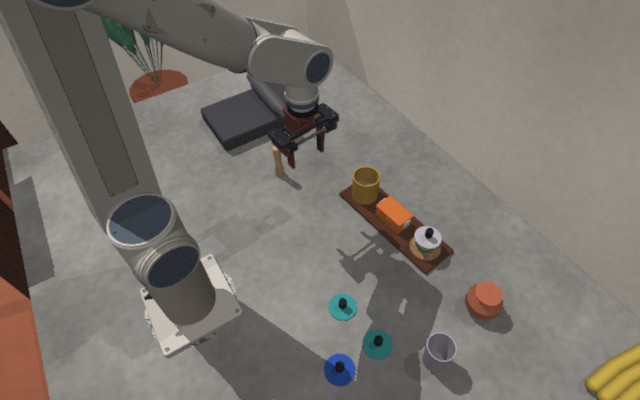

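View pics/top10.png

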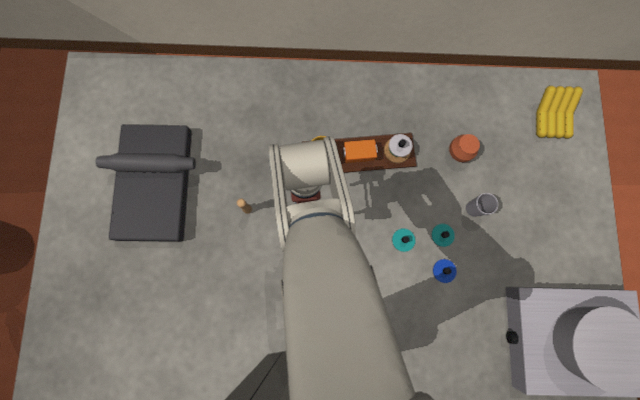

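The side and top pictures show the tiffin in mid-board at side (394,213) and top (361,150), and it measures (624,-83). The lidded bowl is on the trivet and the bystanders are untouched. Now the pestle.

```bash
python3 -m jog '[[0.7,[-4,1,0.4],[0,-0.1,0]],[0.7,[-8,2,0.8],[0,-0.2,0]],[0.7,[-12,3,1.2],[0,-0.3,0]],[0.7,[-16,4,1.6],[0,-0.4,0]],[0.7,[-19.2,5,1.9],[0,-0.48,0]],[0.7,[-19.2,7,1.9],[0,-0.48,0]],[0.7,[-19.2,7,1.9],[0,-0.48,0]],[0.7,[-19.2,7,1.9],[0,-0.48,0]]]';python3 plan.py 426.3 279.5 91 0.6; python3 - <<'E'
from m import *
d=load("side","0");t=load("top","0")
for n,dd,bx in(("s",d,(265,138,292,182)),("t",t,(230,192,256,217))):
    C=dd["color"].astype(int);w=cloud(dd);k=np.zeros(C.shape[:2],bool);k[bx[1]:bx[3],bx[0]:bx[2]]=1
    k&=(C[...,0]-C[...,2]>30)
    for lo,hi in((122,140),(95,126),(30,95),(5,30)):
        q=w[k&(w[...,2]>lo)&(w[...,2]<hi)];print(n,lo,len(q),np.median(q,0),np.ptp(q,0))
    v=dd["pose"][:3,3];print("cam",v)
a=grab("side","11");crop(a,240,90,320,190,"c11",6)
E
```

```text
t: 21.8
ee_pos: [427.8, 278.6, 176.5]
orientation: [-1.436, 0.758, -0.757]
ft_force: [0.7, -0.3, -0.1]
width: 61.5
t 21.8 pos [427.835 278.647 176.516] yaw jaw 0.599 tool y [-0.001 -0.001 -1.   ] F [ 0.664 -0.298 -0.096] w 61.5 q [ 0.554  0.321  1.916 -0.     0.906 -0.045]
shift cm [-0.158  8.552 -0.068] turn [ 0.001 -0.001  0.   ] rows>= 1.7106802708826856
s 122 40 [423.8 278.4 128.7] [22.2 26.5 11.4]
s 95 42 [419.2 271.1 110.6] [16.1 17.9 30.9]
s 30 81 [421.  272.1  57.6] [20.4 24.7 63.9]
s 5 34 [419.2 269.8  18.4] [20.5 17.9 24.1]
cam [  57.6 -620.3 1060. ]
t 122 62 [426.7 280.6 129.9] [24.3 24.3 15. ]
t 95 18 [418.4 276.6 116. ] [21.1 25.1 29.5]
t 30 41 [419.1 274.4  43.2] [16.  26.8 63. ]
t 5 7 [414.2 276.3  18.2] [ 7.3 17.2 11.9]
cam [ 233.1   79.2 1244.5]
```

View pics/c11.png

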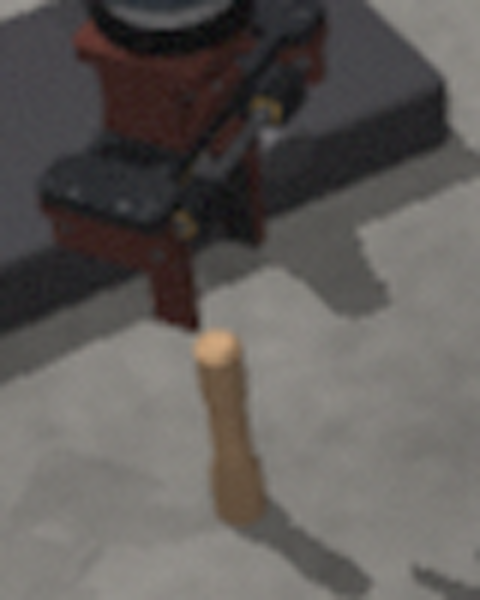

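The pestle stands upright, its top at about (276,148) full-frame, beneath the open fingers. I descend and grip.

```bash
python3 -m jog '[[0.7,[-0.15,2,-0.1],[0,0,0]],[0.7,[-0.15,5,-0.1],[0,0,0]],[0.7,[-0.15,7.5,-0.1],[0,0,0]],[0.7,[-0.15,8.5,-0.1],[0,0,0]],[0.7,[-0.15,8.5,-0.1],[0,0,0]],[0.7,[-0.15,8.5,-0.1],[0,0,0]],[0.1,[-0.15,8.5,-0.1],[0,0,0]],[0.1,[-0.15,8.5,-0.1],[0,0,0]]]';python3 -m jog '[[0.1,[0,0,0],[0,0,0]],[0.1,[0,0,0],[0,0,0]],[0.1,[0,0,0],[0,0,0]]]';python3 plan.py 426.3 279.5 200 0.6
```

```text
t: 22.65
ee_pos: [426.7, 280.3, 92.8]
orientation: [-1.433, 0.756, -0.758]
ft_force: [-0.5, -0.5, 0.7]
width: 48.9
t: 22.95
ee_pos: [426.1, 280.0, 91.9]
orientation: [-1.435, 0.757, -0.757]
ft_force: [0.5, 0.9, -1.5]
width: 25.8
t 22.95 pos [426.065 279.999  91.868] yaw jaw 0.6 tool y [ 0.  0. -1.] F [ 0.524  0.95  -1.467] w 25.8 q [ 0.558  0.458  1.966 -0.     0.718 -0.042]
shift cm [  0.055 -10.813  -0.005] turn [-0.  0.  0.] rows>= 2.1626774912860363
```

```bash
python3 -m jog '[[0.1,[0,-1,0],[0,0,0]],[0.1,[0,-4,0],[0,0,0]],[0.1,[0,-8,0],[0,0,0]],[0.1,[0,-12,0],[0,0,0]],[0.1,[0,-13.8,0],[0,0,0]],[0.1,[0,-13.8,0],[0,0,0]]]';python3 plan.py 610.4 43.8 230 0.07
```

```text
t: 23.55
ee_pos: [427.5, 280.9, 233.1]
orientation: [-1.429, 0.754, -0.759]
ft_force: [0.2, 0.1, -1.6]
width: 25.4
t 23.55 pos [427.545 280.918 233.127] yaw jaw 0.6 tool y [ 0.005  0.003 -1.   ] F [ 0.232  0.101 -1.574] w 25.4 q [ 0.558  0.24   1.872 -0.     1.022 -0.042]
shift cm [29.895  0.332  1.699] turn [-0.006  0.53  -0.001] rows>= 5.989009575379497
```

```bash
python3 - <<'E'
from m import *
a=grab("side","12");crop(a,240,70,340,170,"c12",6)
E
```

```text
(no output)
```

View pics/c12.png

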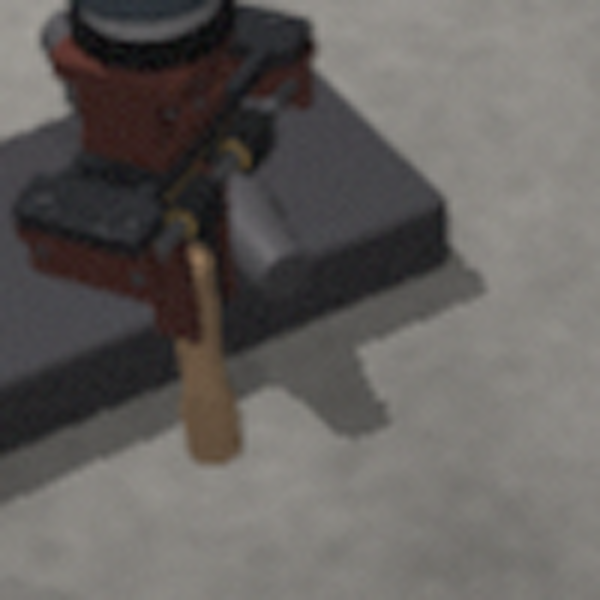

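The pestle hangs straight in the grip, foot near (275,146) full-frame. I carry it over the tin.

```bash
python3 -m jog '[[0.1,[2,0,0.1],[0,0.05,0]],[0.1,[6,0,0.3],[0,0.12,0]],[0.1,[10,0,0.6],[0,0.2,0]],[0.1,[14.5,0,0.8],[0,0.28,0]],[0.1,[19,0,1.1],[0,0.36,0]],[0.1,[23,0,1.3],[0,0.43,0]],[0.1,[27,0,1.5],[0,0.5,0]],[0.1,[29.5,0,1.7],[0,0.53,0]]]';python3 -m jog '[[0.1,[0,0,0],[0,0,0]],[0.1,[0,0,0],[0,0,0]],[0.1,[0,0,0],[0,0,0]]]';python3 plan.py 610.4 43.8 200 0.07;python3 - <<'E'
from m import *
a=grab("side","13");crop(a,310,110,420,220,"c13",5)
w=cloud(a);C=a["color"].astype(int);b=(345,155,390,212)
P=w[b[1]:b[3],b[0]:b[2]].reshape(-1,3);c=C[b[1]:b[3],b[0]:b[2]].reshape(-1,3)
q=P[(P[:,2]>97)&(P[:,2]<107)&(c[:,0]-c[:,2]>60)];print("rim",len(q),(q.min(0)+q.max(0))/2,np.ptp(q,0))
E
```

```text
t: 24.4
ee_pos: [606.8, 43.5, 227.4]
orientation: [-1.242, 1.163, -1.159]
ft_force: [0.6, -0.1, -0.5]
width: 25.7
t: 24.7
ee_pos: [605.3, 46.8, 228.5]
orientation: [-1.244, 1.159, -1.155]
ft_force: [-0.2, 0.6, -0.3]
width: 25.5
t 24.7 pos [605.269  46.825 228.511] yaw jaw 0.071 tool y [-0.003  0.    -1.   ] F [-0.237  0.635 -0.343] w 25.5 q [ 0.057  0.392  1.664  0.     1.088 -0.014]
shift cm [0.339 2.85  0.497] turn [ 0.002  0.001 -0.   ] rows>= 0.5825273184637527
rim 92 [609.5  43.9 102.1] [85.8 85.   9.6]
```

View pics/c13.png

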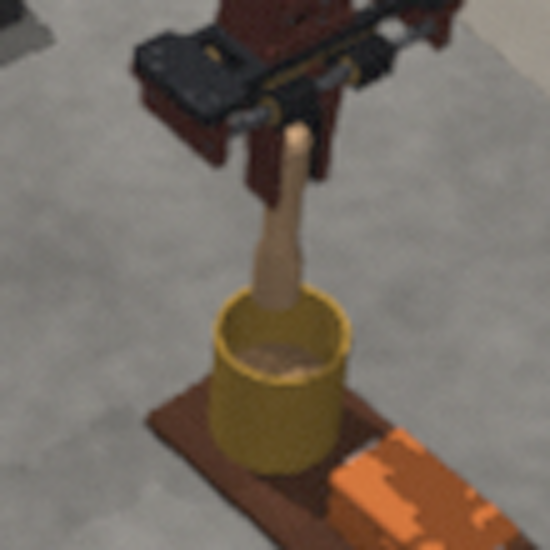

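The pestle hangs above the tin, whose rim centre measures (609.7,43.9). I centre it, then lower gently.

```bash
python3 -m jog '[[0.1,[0.3,0.5,0.5],[0,0,0]],[0.1,[0.3,1.5,0.5],[0,0,0]],[0.1,[0.3,2.5,0.5],[0,0,0]],[0.1,[0.3,3,0.5],[0,0,0]],[0.1,[0.3,3,0.5],[0,0,0]]]';python3 plan.py 610 43.9 160 0.07
```

```text
t: 25.25
ee_pos: [610.9, 43.5, 198.2]
orientation: [-1.243, 1.159, -1.156]
ft_force: [0.5, -0.4, -0.6]
width: 25.2
t 25.25 pos [610.93   43.453 198.231] yaw jaw 0.07 tool y [-0.002 -0.    -1.   ] F [ 0.511 -0.365 -0.597] w 25.2 q [ 0.052  0.434  1.676 -0.     1.034 -0.019]
shift cm [-0.051  3.823 -0.08 ] turn [ 0.002  0.    -0.   ] rows>= 0.7649017342139848
```

```bash
python3 -m jog '[[0.1,[0,0.8,-0.1],[0,0,0]],[0.1,[0,1.8,-0.1],[0,0,0]],[0.1,[0,2.8,-0.1],[0,0,0]],[0.1,[0,3.5,-0.1],[0,0,0]],[0.1,[0,3.8,-0.1],[0,0,0]],[0.1,[0,3.8,-0.1],[0,0,0]],[0.1,[0,3.8,-0.1],[0,0,0]]]';python3 plan.py 610 43.9 143 0.07
```

```text
t: 25.95
ee_pos: [611.0, 43.3, 161.8]
orientation: [-1.241, 1.157, -1.158]
ft_force: [0.8, -0.4, -0.4]
width: 25.7
t 25.95 pos [610.997  43.307 161.821] yaw jaw 0.07 tool y [ 0. -0. -1.] F [ 0.823 -0.38  -0.389] w 25.7 q [ 0.051  0.478  1.702 -0.     0.962 -0.019]
shift cm [-0.066  1.882 -0.096] turn [-0. -0.  0.] rows>= 0.37712520331108157
```

```bash
python3 -m jog '[[0.1,[0,0.3,0],[0,0,0]],[0.1,[0,0.6,0],[0,0,0]],[0.1,[0,0.9,0],[0,0,0]],[0.1,[0,1.1,0],[0,0,0]],[0.1,[0,1.2,0],[0,0,0]],[0.1,[0,1.2,0],[0,0,0]]]'
```

```text
t: 26.55
ee_pos: [610.7, 43.3, 149.5]
orientation: [-1.242, 1.158, -1.157]
ft_force: [-0.6, 0.2, -0.1]
width: 25.5
```

```bash
python3 -m jog '[[0.1,[0,0.1,0],[0,0,0]],[0.1,[0,0.2,0],[0,0,0]],[0.1,[0,0.3,0],[0,0,0]],[0.1,[0,0.3,0],[0,0,0]]]'
```

```text
t: 26.95
ee_pos: [610.7, 43.3, 146.5]
orientation: [-1.242, 1.158, -1.157]
ft_force: [0.1, 0.9, 0.8]
width: 25.6
```

```bash
python3 -m jog '[[0.1,[0,0.08,0],[0,0,0]],[0.1,[0,0.15,0],[0,0,0]],[0.1,[0,0.15,0],[0,0,0]]]'
```

```text
t: 27.25
ee_pos: [610.8, 43.3, 145.1]
orientation: [-1.242, 1.158, -1.157]
ft_force: [-0.2, 0.2, -0.5]
width: 25.5
```

```bash
python3 -m jog '[[0.1,[0,0,0],[0,0,0]],[0.1,[0,0,0],[0,0,0]]]'
```

```text
t: 27.45
ee_pos: [610.8, 43.3, 145.2]
orientation: [-1.241, 1.157, -1.158]
ft_force: [0.2, 0.5, 0.1]
width: 25.2
```

No contact yet, so I go down 1 mm per call.

```bash
python3 -m jog '[[0.1,[0,0.05,0],[0,0,0]],[0.1,[0,0.1,0],[0,0,0]],[0.1,[0,0.1,0],[0,0,0]]]'
```

```text
t: 27.75
ee_pos: [610.8, 43.3, 144.1]
orientation: [-1.242, 1.158, -1.157]
ft_force: [0.0, -0.2, -0.8]
width: 25.4
```

```bash
python3 -m jog '[[0.1,[0,0.03,0],[0,0,0]],[0.1,[0,0.06,0],[0,0,0]],[0.1,[0,0.06,0],[0,0,0]]]'
```

```text
t: 28.05
ee_pos: [610.8, 43.3, 143.5]
orientation: [-1.242, 1.158, -1.157]
ft_force: [-0.6, 0.7, 0.0]
width: 25.5
```

```bash
python3 -m jog '[[0.1,[0,0.05,0],[0,0,0]],[0.1,[0,0.08,0],[0,0,0]],[0.1,[0,0.08,0],[0,0,0]]]'
```

```text
t: 28.35
ee_pos: [610.8, 43.3, 142.7]
orientation: [-1.242, 1.158, -1.157]
ft_force: [0.2, -0.3, 0.2]
width: 25.2
```

```bash
python3 -m jog '[[0.1,[0,0.05,0],[0,0,0]],[0.1,[0,0.08,0],[0,0,0]],[0.1,[0,0.08,0],[0,0,0]]]'
```

```text
t: 28.65
ee_pos: [611.0, 43.3, 142.3]
orientation: [-1.241, 1.157, -1.158]
ft_force: [0.2, 0.1, 2.4]
width: 25.6
```

```bash
python3 -m jog '[[0.1,[0,0.03,0],[0,0,0]],[0.1,[0,0.03,0],[0,0,0]],[0.1,[0,0.03,0],[0,0,0]]]'
```

```text
t: 28.95
ee_pos: [611.1, 43.3, 142.3]
orientation: [-1.241, 1.157, -1.158]
ft_force: [-0.7, -0.5, 5.4]
width: 25.4
```

Contact is confirmed: 5.4 N and z no longer falling. The foot is at z ≈ 50.4, in line with the 51 from depth. I release and rise.

```bash
python3 -m jog '[[0.1,[0,-0.03,0],[0,0,0]],[0.4,[0,-0.03,0],[0,0,0]],[0.6,[0,-0.03,0],[0,0,0]],[0.6,[0,-0.03,0],[0,0,0]],[0.6,[0,-0.03,0],[0,0,0]],[0.6,[0,-2,0],[0,0,0]],[0.6,[0,-5,0],[0,0,0]],[0.6,[0,-9,0],[0,0,0]]]';python3 -m jog '[[0.6,[0,-3,-4],[0,0,0]],[0.6,[0,-4,-9],[0,0,0]],[0.6,[0,-4,-13],[0,0,0]],[0.6,[0,-4,-18],[0,0,0]],[0.6,[0,-4,-22],[0,0,0]],[0.6,[-3,-4,-22],[0,0,0]],[0.6,[-8,-4,-22],[0,0,0]],[0.6,[-13,-4,-22],[0,0,0]]]';python3 -m jog '[[0.6,[-5,0,0],[0,0,0]],[0.6,[-10,0,0],[0,0,0]],[0.6,[-10,0,0],[0,0,0]],[0.6,[-10,0,0],[0,0,0]]]'
python3 - <<'E'
from m import *
d=grab("side","14");t=grab("top","14");crop(d,320,130,500,330,"c14",3);crop(t,290,110,490,230,"t14",4)
for n,dd,bx in(("s",d,(350,180,450,270)),("t",t,(330,120,400,200))):
    C=dd["color"].astype(int);w=cloud(dd);z=w[...,2]
    print(n,"tif",rect(dd,blob((C[...,0]-C[...,2]>100)&(z>45)&(z<70),bx),62))
    k=(z>60)&(z<74)&(C.min(2)>110)&(np.ptp(C,axis=2)<22)&(np.hypot(w[...,0]-642,w[...,1]+212)<55);q=w[k];print("lid",(q.min(0)+q.max(0))/2,np.ptp(q,0),np.linalg.lstsq(np.c_[q[:,:2],np.ones(len(q))],q[:,2],rcond=None)[0][:2]*1000,np.median(q[:,2]))
    k=(z>85)&(z<112)&(C.max(2)<90)&(np.hypot(w[...,0]-642,w[...,1]+212)<45);q=w[k];print("knob",len(q),np.median(q,0))
    k=(np.hypot(w[...,0]-610,w[...,1]-44)<45)&(z>120);q=w[k];print("pestle",len(q),np.median(q[q[:,2]>170],0),q[:,2].max(),np.median(q[(q[:,2]<150)],0))
    for nm,x,y in(("tumbler",451.5,-470),("jar",648,-430)):
        q=w[(np.hypot(w[...,0]-x,w[...,1]-y)<60)&(z>80)];q=q[q[:,2]>np.percentile(q[:,2],98)-6];print(nm,(q.min(0)+q.max(0))/2)
E
```

```text
t: 29.75
ee_pos: [609.5, 43.3, 230.9]
orientation: [-1.244, 1.16, -1.156]
ft_force: [0.3, 0.1, 0.1]
width: 53.0
t: 30.55
ee_pos: [382.0, 158.6, 272.3]
orientation: [-1.239, 1.158, -1.16]
ft_force: [2.2, -0.6, -0.9]
width: 52.7
t: 30.95
ee_pos: [374.7, 258.2, 271.4]
orientation: [-1.244, 1.155, -1.155]
ft_force: [0.2, 0.3, 0.8]
width: 53.0
s tif (array([623.3, -83.3]), [61.09333038330078, 98.88208770751953], np.float32(1.6956064))
lid [ 641.6 -211.6   67.6] [75.1 73.  10.1] [-12.1  -9.8] 67.72968234535182
knob 52 [ 637.  -213.9   98.5]
pestle 143 [607.6  40.4 179.6] 184.595405995198 [603.6  35.9 135.7]
tumbler [ 451.1 -470.2  100.4]
jar [ 647.  -430.    87.2]
t tif (array([624.3, -83. ]), [63.0731201171875, 98.74390411376953], np.float32(1.6552857))
lid [ 643.1 -213.1   67.2] [73.3 75.8 13.5] [-3.7 -0.1] 67.82271720834717
knob 36 [ 639.4 -209.5   99. ]
pestle 97 [609.6  43.7 179.5] 186.82531028768926 [602.3  45.1 131.7]
tumbler [ 452.2 -469.9  101.9]
jar [ 647.6 -430.8   87.8]
```

View pics/c14.png

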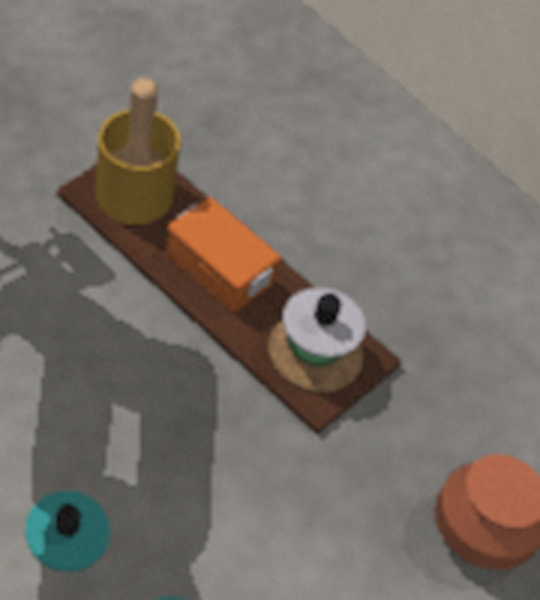

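View pics/t14.png

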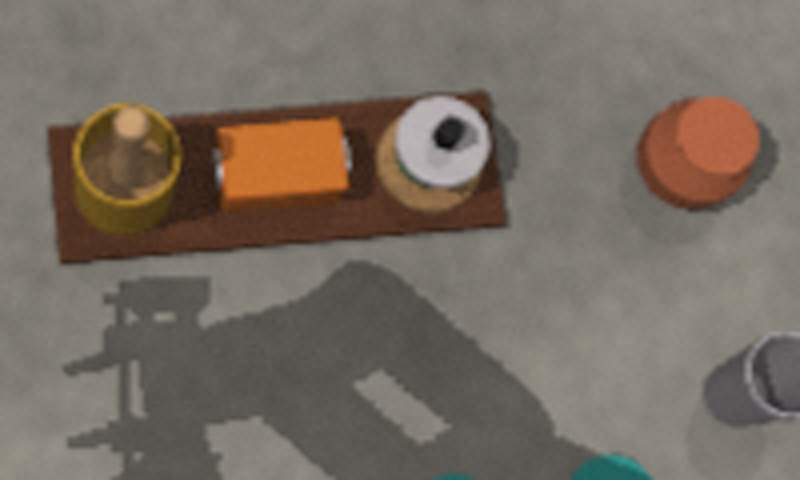

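Both views show everything in place, the pestle upright, the bystanders unmoved and the robot clear. I hand it in.

```bash
python3 -c "
from workcell import ctrl
o=ctrl.get_obs();print(o['t'],abs(o['qvel']).max(),ctrl.close_job())"
```

```text
the job is handed in; nothing more can be done
31.05 0.020987254075993424 None
```

I laid out the board as asked and handed the job in at t ≈ 31 s; no verdict was reported. Everything was released and the arm was clear.

Last checks, from both cameras just before hand-in:

| Item | Result |
|---|---|
| **Bowl** | 1 to 2 mm off the trivet centre, seen after placing, before the lid went on. |
| **Lid** | Knob up and flat, disc centre 1 to 2 mm from the bowl's axis. |
| **Tiffin box** | 2 to 3 mm from the board's middle, long side aligned within about 0.04 rad. |
| **Pestle** | Standing upright 1 to 4 mm from the tin's axis. It was lowered until contact at about 5 N, with the fill about 38 mm above the tin's underside. |
| **Tumbler and jar** | Within 2 mm of their starting places and upright. |

Checks that disagreed:
- **Tin-to-trivet distance:** it measured about 257 mm against the stated 260 mm, so I took the midpoint of the two as the board's middle.
- **Board outline:** the colour mask also took in the tin, so I did not use its centre.
- **Top view after placing the bowl and lid:** the gripper partly hid them, so those checks relied on the side view. The final top view of the lid agreed with it.

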